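# Park the carousel's index plunger

## Robot

A 7-joint arm with a two-finger parallel gripper is mounted at the origin on the work surface. World frame = base frame: x ahead of the robot, y to its left, z up, the work surface at z = 0. Lengths are in m, angles in degrees, forces in N, time in s.
With the tool pointing down it reaches from about 0.425 to 1.025 m from the base axis. Payload 9.4 kg.
Tool frame: the origin (TCP) lies midway between the tips of the shut fingers; the grasp point (between the pads) lies 19 mm behind it; z points along the fingers, x is the direction in which the jaws open and shut, and the axes are right-handed (so a half turn about z gives the same grasp; the last joint's range is limited). The gripper opens to 85 mm and grips with 20 to 120 N. Pads are 22 mm wide; open, the fingers measure 114 mm over their backs; the gripper's body (76 mm by 85 mm) begins 54 mm behind the grasp point. The pads swing forward as they close: fully open they stand 13 mm farther back than shut.
Start: joints at [-79.91, 34.337, -0.143, 91.639, 0.103, 54.024, -4.572], TCP at [0.181, 0.702, 0.231] pointing down, gripper open.
Joint ranges: [-147.43, 147.43], [-19.82, 112.94], [-74.19, 73.91], [6.32, 146.72], [-59.91, 239.91], [6.04, 106.73], [-150.56, 150.56]. Speed limits (degrees/s): [127.2, 127.2, 172.46, 172.46, 180, 180, 180].

## Interface

Orientations are given as [roll, pitch, yaw] about the fixed x, y, z axes, in that order (R = Rz(yaw) Ry(pitch) Rx(roll)).
In Python, from plant import r gives the robot as it stands.
- The arm moves only by the tool apply_moves, never from a script. Its argument "deltas" is a list of rows, each a list of 6 numbers: the shift along the world's x, y, z in mm, then the turn, a rotation vector about the world's x, y, z in rad. A call has 1 to 5 rows; each row shifts and turns the pose as measured when the row begins; what a row does not reach is not made up. A row lasts 1/8 s, in which the tool goes at most 62.5 mm and 10.7 degrees, less where a joint would pass 70% of its speed; a pose out of reach is approached as far as the arm can. A call is refused whole if a number of a shift passes 62.5 or a number of a turn 0.188, either way. A call with a gripper value outside its range is refused whole. "claw" is the closure, from -1 (fully open) to 1 (shut), set as the call begins (left out, the last holds). The fingers move at their own pace and stop on an object; the grip force is fixed at half the most. Time passes only in rows, so rows that do not move let the fingers close. It gives the time, the measured TCP pose, the force and the opening at its end, in the units of the state.
- r.get_obs(): the state, without advancing time (a new reading comes with each control period).
- r.snapshot(name): name is "side" or "top" or "wrist"; returns (picture, depth): 384x512x3 uint8, red, green, blue; 384x512 float32, m along the optical axis (not along the pixel's ray), 0 where there is no reading.
- r.camera_info(name): a dict with "fovy" (degrees; the focal length in pixels is half the picture's height over the tangent of half this angle, whatever the lens; pixels are square), "cx", "cy" (the principal point, pixels), "view" (4x4, takes a point from world to camera coordinates). Camera axes: x right, y down, z forward; pixel columns grow to the right and rows downward; lengths in m; the calibration is good to about 2 mm. A picture is of the moment at which its call begins: read the wrist's pose just before it. camera_info takes no time and is no camera call; for the wrist camera it gives the pose at the moment of the call.
- r.job_done(): hands the job in, once; it reports no verdict.
The state is a dict: "clock": time; "joint_pos": joint angles; "qd": joint speeds; "effort": joint torques, N m; "tcp_pos": TCP position; "ee_rot": TCP orientation; "contact_force": force on the tool from outside, world axes, zero at the start; "wrist_torque": the same for the moment, N m; "finger_gap": opening from 0.0 (shut) to 1.0 (fully open).
Only numpy, scipy, OpenCV 4.12 (cv2) and the standard library are available. Lean on these libraries where they do the work, as an engineer would, in place of code of your own. Each camera call takes 0.05 s, during which the arm holds its last target. There are 200 camera calls.

## Task

Unlock the sample carousel with the red-capped vials: pull its red spring plunger knob straight up and twist it about a quarter turn, either way, so that it rests in the notch of its sleeve and stays retracted when you let go. Leave the blue plunger knob of the other carousel alone.

Things in the scene. Friction and masses are not known exactly. Their poses are not given: they have to be found in the camera images.
- red_grip (a point): Middle of the red upright wing knob, a bar 44 x 16 x 34 mm tall, on a bracket at the rim of the carousel with red-capped amber vials. Locked, it lies 110 mm above the bench, 14 mm below the bar's top; it moves with the knob. x along the length, y across (grip here), z up on the plunger axis. Below: sleeve 45 across, top at 83; vial caps from 30 off the axis, top at 79. Yaw within 32 degrees.
- red_plunger (a joint): Lift of the red knob, m: 0 locked, 0.026 upper stop. A spring pulls it down, 5 N at 0 to 9 N at 0.020. A 5 mm cross pin under the knob, along the bar, lies in a deep slot of the sleeve; it is clear of the sleeve's edge above 0.016 (pull 0.020) and lies in the rest notch at about 0.012.
- red_knob (a joint): Turn of the red knob, rad, about the vertical: near 0 locked (bar points to the carousel's centre), positive counter-clockwise from above, stops at 2.0 each way. Turns easily once the pin is clear. The wide rest notch takes the pin at turns from 1.15 to 2.0 (66 to 115 degrees) on either side; let go there, the pin drops 4 mm into it and stays.
- blue_grip (a point): The same point of the blue wing knob, of the same size, on the identical carousel with blue-capped clear vials. To be left locked.

How it is judged (in metres and radians):
On the way:
1. the red knob is pulled up until its cross pin is clear of the slot (value of joint red_plunger above 0.015 m), for 0.1 s.
At the end, for the whole second after the job is handed in: The red knob stays up by itself with its cross pin down in the rest notch: lift between 9 and 13.8 mm, turned at least 1.0 rad (57 degrees) either way from locked, at rest. The blue knob is still locked, within 5 mm of where it stood (value of joint red_plunger between 0.009 and 0.0138 m and (value of joint red_knob above 1 rad or value of joint red_knob below -1 rad) and velocity of joint red_plunger below 0.01 m/s and distance of blue_grip from where it was at the start of the episode below 0.005 m); the robot touches nothing.
It fails at once if the blue plunger is pulled (distance of blue_grip from where it was at the start of the episode above 0.008 m).
It also fails if it takes over 32 s, if anything falls off the work surface, if the arm or the gripper's body presses on something with over 40 N, if the wrist force passes 120 N, or if a joint passes its speed limit or range.

## Working session

There is one attempt and no reset: what is moved stays moved. The work goes in short steps, Python scripts to look and compute and a tool call to move; the robot and the scene stay as the last step left them, time stands still between calls to the robot, and variables do not carry over. Pictures are saved under pics/ and viewed, about 8 in all and at most 12, crops included, and the job is handed in when it is done.

Besides the shell and the picture viewer there is one more tool, called after "Request:" as name([rows], argument=value, ...), one row to a line, values as JSON. apply_moves: Moves the arm, as the interface text tells. Its arguments: {"type":"object","properties":{"deltas":{"type":"array"},"claw":{"type":"number"}},"required":["deltas"]}

```bash
mkdir -p pics; cat > h.py <<'E'
import numpy as np, cv2
from plant import r
def cam(n):
    c=r.camera_info(n); p,d=r.snapshot(n); return c,p,d
def cloud(c,d):
    f=d.shape[0]/2/np.tan(np.radians(c['fovy'])/2)
    v,u=np.indices(d.shape)
    P=np.stack([(u-c['cx'])/f*d,(v-c['cy'])/f*d,d],-1)
    V=np.array(c['view']); return (P-V[:3,3])@V[:3,:3]
E
python3 - <<'E'
from h import *
o=r.get_obs();print(o)
ims=[]
for n in ['top','side']:
    c,p,d=cam(n); np.savez(f'{n}.npz',p=p,w=cloud(c,d),d=d)
    cv2.imwrite(f'pics/{n}0.png',p[...,::-1])
    print(n,c['fovy'],c['cx'],c['cy'])
E
```

```text
{'clock': 0.0, 'joint_pos': array([-79.9108154 ,  34.38501133,  -0.14602923,  91.6799646 ,
         0.10361466,  54.0238174 ,  -4.57331246]), 'qd': array([ 0.00880874,  0.00559167, -0.0327296 ,  0.08185425,  0.07538056,
       -0.02498586,  0.01566194]), 'effort': array([ 1.04280774e-03, -7.76456594e+01,  1.56523447e+00, -2.57999432e+01,
        1.23486275e-02,  9.00349027e-03,  1.04319753e-05]), 'tcp_pos': array([0.18122523, 0.70150652, 0.23041667]), 'ee_rot': array([1.79991648e+02, 8.82784818e-02, 7.55190059e+01]), 'contact_force': array([-0.18968188, -0.48925435,  0.05392431]), 'wrist_torque': array([0.04840521, 0.01766144, 0.02342456]), 'finger_gap': 1.0015510622064558}
top 45.90123006403469 253.26861944316914 187.5551545510223
side 48.933609893405404 250.50538338606367 190.9409447590508
```

View pics/top0.png

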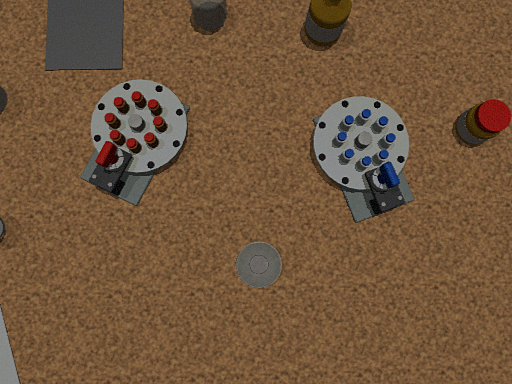

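View pics/side0.png

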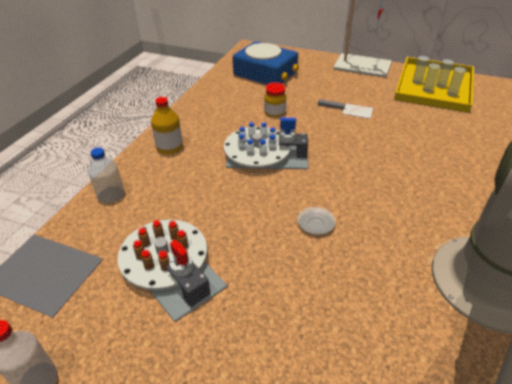

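The top view shows the red knob at about (107,153) and the blue one at (389,175). The red-capped carousel is centred near (139,127).

```bash
python3 - <<'E'
from h import *
for n in ['top','side']:
    z=np.load(n+'.npz');p=z['p'].astype(int);w=z['w']
    red=(p[...,0]>90)&(p[...,0]>2.5*p[...,1])&(p[...,0]>2.5*p[...,2])&(w[...,2]>0.086)&(w[...,2]<.14)
    k,l,s,c=cv2.connectedComponentsWithStats(red.astype(np.uint8))
    for i in range(1,k):
        if s[i,4]>15:
            P=w[l==i]; top=P[P[:,2]>0.117]
            print(n,c[i],s[i,4],P.mean(0),P[:,2].max())
            if len(top)>5:
                print('  top',len(top),top.mean(0),np.ptp(top,0),cv2.minAreaRect((top[:,:2]*1000).astype(np.float32)))
                e,v=np.linalg.eigh(np.cov(top[:,:2].T)); print('  ang',np.degrees(np.arctan2(v[1,1],v[0,1])),np.sqrt(e))
z=np.load('top.npz')
for px in [(139,123),(107,153),(250,320)]: print(px,z['w'][px[1],px[0]])
E
```

```text
top [494.34074074 114.87407407] 810 [ 0.64945549 -0.47167632  0.0898848 ] 0.09352979891901578
top [103.64835165 152.30769231] 182 [0.58602943 0.24544469 0.12439579] 0.129167675045523
  top 182 [0.58602943 0.24544469 0.12439579] [0.04171406 0.02680942 0.00854211] ((586.67138671875, 245.46009826660156), (14.626267433166504, 42.2203369140625), 64.40277862548828)
  ang 154.25470759095333 [0.00396884 0.0120961 ]
side [275.12578616  87.22641509] 159 [ 0.6491959  -0.4699974   0.08934213] 0.0936568087271757
side [178.91735537 251.38429752] 242 [0.58340893 0.25093487 0.11531951] 0.12644665386437018
  top 145 [0.58582115 0.24795303 0.12238134] [0.03665059 0.02911536 0.00941899] ((587.5860595703125, 246.19015502929688), (14.845187187194824, 43.207969665527344), 64.15039825439453)
  ang 151.14316748954545 [0.00430047 0.01195938]
(139, 123) [0.65528747 0.19819134 0.06605233]
(107, 153) [0.58531586 0.24048378 0.12144093]
(250, 320) [ 0.27616763 -0.00478317 -0.00033844]
```

Request:
apply_moves([
  [40, -45, 0, 0, 0, -0.04],
  [40, -45, 0, 0, 0, -0.04],
  [40, -45, 0, 0, 0, -0.04],
  [40, -45, 0, 0, 0, -0.04],
  [40, -45, 0, 0, 0, -0.04],
])

```text
clock: 0.72
tcp_pos: [0.3801, 0.473, 0.2277]
ee_rot: [-179.9, 0.2, 64.3]
contact_force: [1.3, 0.2, 0.4]
finger_gap: 0.999
```

Request:
apply_moves([
  [40, -45, 0, 0, 0, 0],
  [40, -45, 0, 0, 0, 0],
  [40, -45, 0, 0, 0, 0],
  [40, -45, 0, 0, 0, 0],
  [0, 0, 0, 0, 0, 0],
])

```text
clock: 1.35
tcp_pos: [0.5475, 0.2806, 0.2268]
ee_rot: [-180.0, 0.3, 63.8]
contact_force: [-1.2, 0.5, 0.5]
finger_gap: 1.0
```

Now a closer look with the wrist camera.

```bash
python3 - <<'E'
from h import *
o=r.get_obs();print(o['tcp_pos'],o['ee_rot'],o['joint_pos'])
c,p,d=cam('wrist');w=cloud(c,d);cv2.imwrite('pics/w0.png',p[...,::-1]);p=p.astype(int)
red=(p[...,0]>90)&(p[...,0]>2.5*p[...,1])&(p[...,0]>2.5*p[...,2])&(w[...,2]>0.1)&(w[...,2]<.14)
P=w[red];print(len(P),P[:,2].max())
t=P[P[:,2]>P[:,2].max()-.006];print(t.mean(0),cv2.minAreaRect((t[:,:2]*1000).astype(np.float32)))
E
```

```text
[0.54754552 0.28063892 0.2267955 ] [-179.96475641    0.33462542   63.79524382] [-35.03255367  27.14553139   3.68148928 106.81180441  -2.1140677
  46.41263008  33.5058838 ]
701 0.12598724586338755
[0.58669021 0.24717999 0.12347749] ((587.52490234375, 246.34410095214844), (15.109522819519043, 42.74375915527344), 63.326114654541016)
```

View pics/w0.png

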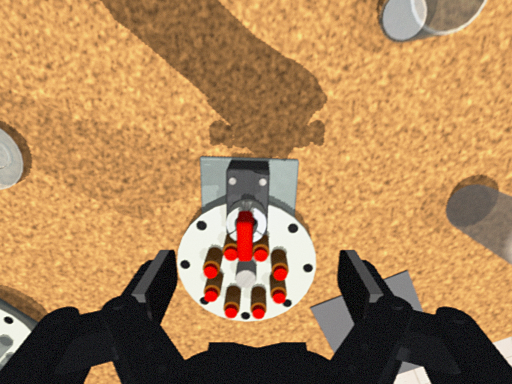

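The wrist view shows the knob at (245,235) between the open jaws, aligned with the carousel centre. The measurements agree on (0.587, 0.2465) at yaw 64.

Request:
apply_moves([
  [20, -17, -20, 0, 0, 0],
  [20, -17, -20, 0, 0, 0],
  [0, 0, -20, 0, 0, 0],
  [0, 0, 0, 0, 0, 0],
])

```text
clock: 1.9
tcp_pos: [0.583, 0.2544, 0.1647]
ee_rot: [-179.7, 0.2, 64.4]
contact_force: [-0.6, 0.0, -0.1]
finger_gap: 0.999
```

Request:
apply_moves([
  [4, -8, -20, 0, 0, 0],
  [0, 0, -20, 0, 0, 0],
  [0, 0, -15, 0, 0, 0],
  [0, 0, -10, 0, 0, 0],
  [0, 0, 0, 0, 0, 0],
])

```text
clock: 2.52
tcp_pos: [0.5858, 0.2524, 0.101]
ee_rot: [-179.7, -0.0, 64.8]
contact_force: [-0.4, 0.1, 0.1]
finger_gap: 0.998
```

Request:
apply_moves([
  [2, -7, -5, 0, 0, -0.015],
  [0, 0, -4, 0, 0, 0],
  [0, 0, 0, 0, 0, 0],
])

```text
clock: 2.9
tcp_pos: [0.5886, 0.245, 0.0927]
ee_rot: [-179.8, -0.1, 63.9]
contact_force: [-0.4, 0.3, 0.4]
finger_gap: 0.999
```

Request:
apply_moves([
  [-2, 1.5, 0, 0, 0, 0],
  [0, 0, 0, 0, 0, 0],
])

```text
clock: 3.15
tcp_pos: [0.5866, 0.2467, 0.093]
ee_rot: [-179.8, -0.1, 63.9]
contact_force: [0.6, 0.4, -0.6]
finger_gap: 0.999
```

Request:
apply_moves([
  [0, 0, 0, 0, 0, 0],
  [0, 0, 0, 0, 0, 0],
  [0, 0, 0, 0, 0, 0],
  [0, 0, 0, 0, 0, 0],
  [0, 0, 0, 0, 0, 0],
], claw=1)

```text
clock: 3.78
tcp_pos: [0.5864, 0.2464, 0.0934]
ee_rot: [-179.8, -0.1, 63.9]
contact_force: [-0.9, -0.5, 1.3]
finger_gap: 0.177
```

Request:
apply_moves([
  [0, 0, 5, 0, 0, 0],
  [0, 0, 5, 0, 0, 0],
  [0, 0, 5, 0, 0, 0],
  [0, 0, 4, 0, 0, 0],
  [0, 0, 0, 0, 0, 0],
])

```text
clock: 4.4
tcp_pos: [0.5863, 0.2464, 0.112]
ee_rot: [-179.8, -0.0, 63.9]
contact_force: [2.0, 1.2, -9.2]
finger_gap: 0.176
```

Request:
apply_moves([
  [0, 0, 2, 0, 0, 0],
  [0, 0, 0, 0, 0, 0.12],
  [0, 0, 0, 0, 0, 0.15],
])

```text
clock: 4.78
tcp_pos: [0.586, 0.2458, 0.1136]
ee_rot: [-179.8, 0.0, 79.7]
contact_force: [2.5, -1.1, -10.0]
finger_gap: 0.177
```

Request:
apply_moves([
  [0, 0.5, 0, 0, 0, 0.18],
  [0, 0, 0, 0, 0, 0.18],
  [0, 0, 0, 0, 0, 0.18],
  [0, 0, 0, 0, 0, 0.18],
  [0, 0, 0, 0, 0, 0],
])

```text
clock: 5.4
tcp_pos: [0.5863, 0.2439, 0.1128]
ee_rot: [-179.7, 0.2, 122.2]
contact_force: [1.8, 1.5, -9.6]
finger_gap: 0.176
```

Request:
apply_moves([
  [0, 1, 0.5, 0, 0, 0.18],
  [0, 1, 0, 0, 0, 0.18],
  [0, 1, 0, 0, 0, 0.17],
  [0, 0, 0, 0, 0, 0],
])

```text
clock: 5.9
tcp_pos: [0.5871, 0.243, 0.1125]
ee_rot: [-179.4, 0.3, 152.2]
contact_force: [1.2, 1.9, -9.5]
finger_gap: 0.177
```

Request:
apply_moves([
  [0, 2, -3, 0, 0, 0],
  [0, 1, -3, 0, 0, 0],
  [0, 0, -1, 0, 0, 0],
  [0, 0, 0, 0, 0, 0],
])

```text
clock: 6.4
tcp_pos: [0.587, 0.2436, 0.1054]
ee_rot: [-179.2, 0.4, 151.3]
contact_force: [2.5, -3.4, -6.0]
finger_gap: 0.174
```

Request:
apply_moves([
  [0, 0, 0, 0, 0, 0],
  [0, 0, 0, 0, 0, 0],
  [0, 0, 0, 0, 0, 0],
  [0, 0, 0, 0, 0, 0],
  [0, 0, 0, 0, 0, 0],
], claw=-1)

```text
clock: 7.02
tcp_pos: [0.5873, 0.247, 0.1075]
ee_rot: [-179.5, 0.4, 151.4]
contact_force: [0.0, 0.9, -0.1]
finger_gap: 0.999
```

Request:
apply_moves([
  [0, 0, 15, 0, 0, 0],
  [0, 0, 30, 0, 0, 0],
  [0, 0, 40, 0, 0, 0],
  [0, 0, 40, 0, 0, 0],
  [0, 0, 0, 0, 0, 0],
])

```text
clock: 7.65
tcp_pos: [0.5869, 0.2473, 0.2401]
ee_rot: [-179.5, 0.5, 151.5]
contact_force: [0.3, 0.6, -0.5]
finger_gap: 1.005
```

Request:
apply_moves([
  [-40, 40, 0, 0, 0, 0],
  [-40, 40, 0, 0, 0, 0],
  [-40, 40, 0, 0, 0, 0],
  [0, 0, 0, 0, 0, 0],
  [0, 0, 0, 0, 0, 0],
])

```text
clock: 8.28
tcp_pos: [0.4635, 0.3681, 0.2409]
ee_rot: [-179.5, 0.5, 151.3]
contact_force: [1.1, 0.4, -0.2]
finger_gap: 1.001
```

```bash
python3 - <<'E'
from h import *
o=r.get_obs();print(o['clock'],o['tcp_pos'],o['contact_force'],o['finger_gap'])
ims=[]
for n in ['top','side']:
    c,p,d=cam(n);w=cloud(c,d)
    q=p[...,::-1]; ims.append(cv2.resize(q[80:240,40:240] if n=='top' else q[180:340,90:290],None,fx=2,fy=2))
    a=p.astype(int)
    for nm,i,j,pr in (('red',0,2,(.587,.2465)),('blue',2,0,None)):
        for tag,aa,ww in (('now',a,w),('start',np.load(n+'.npz')['p'].astype(int),np.load(n+'.npz')['w'])):
            m=(aa[...,i]>80)&(aa[...,i]>2*aa[...,1])&(aa[...,i]>2*aa[...,j])&(ww[...,2]>.1)&(ww[...,2]<.15)&(abs(ww[...,0]-.58)<.15)
            P=ww[m]
            if len(P)<8: print(n,nm,tag,len(P));continue
            t=P[P[:,2]>np.percentile(P[:,2],90)-.006]
            print(n,nm,tag,len(P),t.mean(0).round(4),np.percentile(P[:,2],95).round(4),cv2.minAreaRect((t[:,:2]*1000).astype(np.float32)))
cv2.imwrite('pics/end.png',np.hstack(ims))
E
```

```text
8.275 [0.46348649 0.36813156 0.24091628] [ 1.1156925   0.39111218 -0.23687537] 1.0010149386576983
top red now 201 [0.5859 0.2451 0.1361] 0.1382 ((586.1342163085938, 245.33653259277344), (42.232852935791016, 14.136998176574707), 62.13011932373047)
top red start 192 [0.5862 0.2451 0.1243] 0.1267 ((586.468994140625, 245.49432373046875), (14.66104507446289, 42.58332824707031), 64.1438217163086)
top blue now 120 [ 0.5367 -0.2602  0.124 ] 0.126 ((537.61279296875, -259.4286804199219), (41.631103515625, 13.43101692199707), 21.836442947387695)
top blue start 119 [ 0.5369 -0.26    0.1241] 0.1266 ((537.3316650390625, -259.2318420410156), (41.2996826171875, 13.386165618896484), 21.52568244934082)
side red now 109 [0.5943 0.2611 0.1333] 0.1353 ((595.2427978515625, 260.9262390136719), (11.90967845916748, 13.22393798828125), 40.6297492980957)
side red start 225 [0.5858 0.2477 0.1225] 0.1244 ((587.5860595703125, 246.19015502929688), (14.845187187194824, 43.207969665527344), 64.15039825439453)
side blue now 23 [ 0.539  -0.2534  0.1204] 0.1236 ((538.2612915039062, -254.28579711914062), (26.9409236907959, 4.9966230392456055), 18.169588088989258)
side blue start 29 [ 0.5399 -0.2531  0.1196] 0.1218 ((538.236572265625, -253.93450927734375), (26.425033569335938, 6.620737075805664), 24.949125289916992)
```

View pics/end.png

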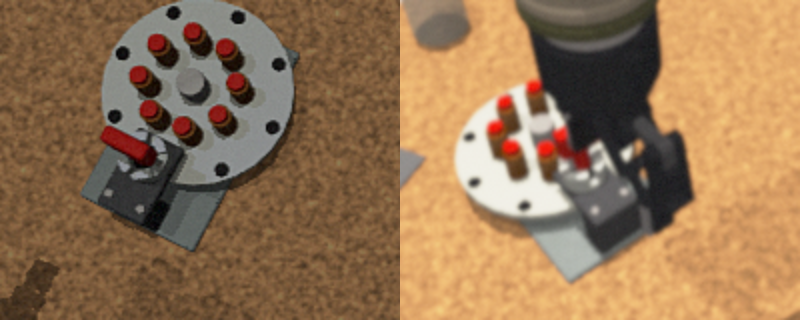

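The end view shows the red bar at about (128,146) in the crop, crosswise to the carousel and standing free. It is 11.8 mm higher than at the start and turned 88 degrees. The blue knob hasn't moved.

```bash
python3 -c "
from plant import r
print(r.job_done())"
```

```text
the job is handed in; nothing more can be done
None
```

The red-capped carousel is unlocked, and I handed the job in at about 8.4 s. I gripped the red knob, lifted it about 19–20 mm, turned it about 88° counter-clockwise and lowered it 7 mm into the notch. Then I opened the gripper and moved clear.

- **Red knob:** after release, the top camera shows it 11.8 mm higher than at the start and turned about 88°, so it stays up in the notch without being held.
- **Blue knob:** the top view puts it within about 0.3 mm of where it began.
- **Contact:** the gripper is clear of the carousel, with about 1 N measured on the tool, which is the noise level.
- **Disagreement:** the side camera's final position for the red knob was off by about 1.5 cm because the arm partly hid it, so I relied on the top view.
- **Slip:** the tool drifted about 3 mm sideways during the twist, with no visible effect.

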